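# Lift the chocolate eclair with the pastry tongs and hold it over the cake box

## Robot

A 6-joint arm with a two-finger parallel gripper is mounted at the origin on the work surface. World frame = base frame: x ahead of the robot, y to its left, z up, the work surface at z = 0. Lengths are in mm, angles in rad, forces in N, time in s.
With the tool pointing down it reaches from about 350 to 1000 mm from the base axis. Payload 7.1 kg.
Tool frame: the origin (TCP) lies between the finger pads; the fingertips stand 11 mm ahead of it and the grasp point (between the pads) lies 8 mm behind it; z points along the fingers, y is the line along which they close (so a half turn about z gives the same grasp; the last joint's range is limited). The gripper opens to 85 mm and grips with 20 to 120 N. Pads are 22 mm wide; open, the fingers measure 114 mm over their backs; the gripper's body (76 mm by 85 mm) begins 54 mm behind the grasp point. The pads swing forward as they close: fully open they stand 13 mm farther back than shut.
Start: joints at [1.287, 0.423, 1.63, -0, 1.089, -0.019], TCP at [163.541, 603.207, 242.319] pointing down, gripper open.
Joint ranges: [-3, 3], [-0.9, 2.11], [0.09, 2.58], [-1.31, 4.45], [0.11, 2.69], [-2.54, 2.54]. Speed limits (rad/s): [2.39, 2.39, 3.01, 3.14, 3.14, 3.14].

## Interface

Orientations are given as a unit quaternion [x, y, z, w].
In Python, from station import sense, read_camera, camera_model, sign_off, search_frame, cut_out gives the robot as it stands.
- The arm moves only by the tool servo_tool, never from a script. Its arguments are lists of equal length, an entry for each row: "offset": the shift along the tool's x, y, z in mm, a list of three; "rot": the turn, a rotation vector about the tool's x, y, z in rad, a list of three; "jaw": the opening, from 0 (shut) to 1 (fully open). In form: {"offset": [[dx, dy, dz], ...], "rot": [[ax, ay, az], ...], "jaw": [jaw, ...]}. A call has 1 to 20 rows; each row shifts and turns the commanded pose from where the row before left it, along the tool's axes as they then stand; what a row does not reach is not made up. A row lasts 1/12 s, in which the tool goes at most 41.7 mm and 7.16 degrees, less where a joint would pass 70% of its speed; a pose out of reach is approached as far as the arm can. A call with a gripper value outside its range is refused whole. The fingers move at their own pace and stop on an object; "force" is the grip in N (left out, the last holds). Time passes only in rows, so rows that do not move let the fingers close. It gives the time, the measured TCP pose, the force, the opening and the grip force at its end, in the units of the state.
- sense(): the state, without advancing time (a new reading comes with each control period).
- read_camera(name): name is "scene" or "top"; returns the picture (480x640x3 uint8, red, green, blue); there is no depth.
- camera_model(name): a dict with "intrinsics" (3x3 intrinsics, pixels), "world_to_cam" (4x4, takes a point from world to camera coordinates). Camera axes: x right, y down, z forward; pixel columns grow to the right and rows downward; lengths in mm; the calibration is good to about 2 mm. A picture is of the moment at which its call begins. camera_model takes no time and is no camera call.
- sign_off(): hands the job in; it is judged then, once.
Trained networks look in the newest picture that a camera, given by its name, has taken for a name from the list of things; names that differ only in an ending like _2 or _b are one class to them, and where a whole thing is asked for, a point or a joint stands for the part that bears it (a point fixed in the world has none). Each returns a list of dicts, best first, with "p" (0 to 1); they miss things now and then, are a little off and sometimes report something else, mostly with a low value. They report only what shows in the picture. A call takes as long as a camera call. They do not tell look-alikes from the thing itself.
- search_frame(label, camera): "rect" ([left, top, right, bottom] in pixels, round what is visible of it).
- cut_out(label, camera): "region" (480x640 bool, what is visible of it) and "rect" ([left, top, right, bottom] in pixels, round what is visible of it).
The state is a dict: "t": time; "joints": joint angles; "joint_vel": joint speeds; "joint_torque": joint torques, N m; "tool_pos": TCP position; "tool_rot": TCP orientation; "ft_force": force on the tool from outside, world axes, zero at the start; "ft_torque": the same for the moment, N m; "gripper_width": finger opening in mm; "finger_force": force on a finger pad.
Only numpy, scipy, OpenCV 4.12 (cv2) and the standard library are available. Lean on these libraries where they do the work, as an engineer would, in place of code of your own. Each camera call takes 0.05 s, during which the arm holds its last target. There are 200 camera calls.

## Task

Take the steel pastry tongs from their wooden rest, close their red tips on the chocolate-topped eclair on the cooling rack, lift it and hold it level and well clear above the middle of the open cake box, finishing while you still hold it there in the squeezed tongs. Touch the eclairs only with the tongs, never with the gripper's fingers, and leave the other two eclairs and everything else on the table where they are.

Things in the scene. Friction and masses are not known exactly. Their poses are not given: they have to be found in the camera images.
- tongs: hub (rear end) of the steel spring tongs, a 22 mm disc; origin on the hinge axis at its underside, x along the tongs' centre line to the tips, z up. They lie flat, 218 mm long ahead of the hub axis, 18 mm tall throughout, 95 g, balanced about 95 mm ahead of the hub. Two 4 mm thick arms, one either side of x, turn on upright hinges; squeezing them together closes the tips
- tongs_grip (a point): where to grip across both arms: on the centre line 90 mm ahead of the hub, mid height, 35 mm above the table on the rest. 56 mm over the arms when open (faces lean 0.1 rad), 38 mm (faces parallel) when holding an eclair. Spring: 3 to 4.5 N; a 20 to 60 N squeeze gives about 7 to 25 N at the tips. Squeezed to about 48 mm the tongs can be carried with the tips open about 60 mm
- tongs_tip (a point): point midway between the two red tip pads, 200 mm ahead of the hub axis (110 mm ahead of the grip), at mid height. Pads are 36 mm long, 7 mm thick, 18 mm tall; open gap between them 80 mm, and 96 mm over their outsides; they are parallel at a gap of 40 mm
- tongs_left: left (+y) arm of the tongs with its red pad; frame on the hinge axis at the underside; it turns with the arm, from yaw 0 (open) to -0.19 (shut) relative to the hub
- tongs_right: right (-y) arm of the tongs with its red pad; frame on the hinge axis at the underside; from yaw 0 (open) to +0.19 (shut) relative to the hub
- tong_rest: fixed wooden tong rest, base 170 x 120 x 4 mm; origin on the table under the tongs' grip point, x along the tongs. Two upright saddles across it, 75 mm behind and 70 mm ahead of the origin, carry the tongs' underside 26 mm above the table; horns at the saddles' ends rise to 38 mm (32 mm and 58 mm either side of x). Lift the tongs straight up
- cooling_rack: fixed wire cooling rack 120 (x) x 300 (y) mm, top 35 mm above the table; origin on the table under its centre. Three eclairs lie on it in one row along y, about 100 mm apart, pointing roughly along x
- eclair_chocolate: the eclair to take: tan pastry with dark brown chocolate top, 76 long (x) x 40 wide (y) x 34 mm tall, the sides upright up to 28 mm; about 50 g; origin at the centre of its underside, x lengthwise, z up. Rests on the rack
- eclair_vanilla: eclair of the same size with cream-white icing, on the rack, to be left alone; origin as above
- eclair_pink: eclair of the same size with pink icing, on the rack, to be left alone; origin as above
- cake_box: fixed open cardboard cake box 160 x 160 mm, rim 60 mm above the table (a folded-out flap at its far side rises to about 65 mm); origin on the table under its centre
- mixing_bowl: steel mixing bowl, 140 mm wide, 70 mm tall, bystander; origin at its underside
- sprinkle_jar: jar with red cap, 60 mm wide, 100 mm tall, bystander; origin at its underside
- coffee_cup: white cup, 80 mm wide, 100 mm tall, bystander; origin at its underside
Mind the look-alikes: they are no part of the job. What is shaped like the cake_box but orange is not meant.

How it is judged:
By the outcome, as a careful person would: the job done as asked, in the order asked, and still so for the second after the job is handed in, while the arm keeps its last pose, push and grip.
It also fails if it takes over 42 s, if anything falls off the work surface, if the arm or the gripper's body presses on something with over 40 N, if the wrist force passes 120 N, or if a joint passes its speed limit or range.

## Working session

There is one attempt and no reset: what is moved stays moved. The work goes in short steps, Python scripts to look and compute and a tool call to move; the robot and the scene stay as the last step left them, time stands still between calls to the robot, and variables do not carry over. Pictures are saved under pics/ and viewed, at most 10 in all, crops included, and the job is handed in when it is done.

Besides the shell and the picture viewer there is one more tool, called after ">>>" as a command line: name --argument value ..., lists and objects as JSON in quotes. servo_tool: Moves the arm, as the interface text tells. Its arguments: {"type":"object","properties":{"offset":{"type":"array","items":{"type":"array","items":{"type":"number"}}},"rot":{"type":"array","items":{"type":"array","items":{"type":"number"}}},"jaw":{"type":"array","items":{"type":"number"}},"force":{"type":"number"}},"required":["offset","rot","jaw"]}

```bash
mkdir -p pics
cat > h.py <<'E'
import numpy as np, cv2
from station import *
def ray(cam,uv,z):
    m=camera_model(cam);K=np.array(m["intrinsics"]);T=np.array(m["world_to_cam"])
    R=T[:3,:3];c=-R.T@T[:3,3]
    d=R.T@np.linalg.inv(K)@np.array([uv[0],uv[1],1.])
    return c+d*(z-c[2])/d[2]
def proj(cam,p):
    m=camera_model(cam);K=np.array(m["intrinsics"]);T=np.array(m["world_to_cam"])
    q=K@(T[:3,:3]@np.array(p,float)+T[:3,3]);return q[:2]/q[2]
def rgb(cam,n):
    im=read_camera(cam);cv2.imwrite(f"pics/{n}.png",cv2.cvtColor(im,cv2.COLOR_RGB2BGR));return im
E
python3 - <<'E'
from h import *
for c in("scene","top"):
    rgb(c,c+"0"); m=camera_model(c);T=np.array(m["world_to_cam"]);print(c,-T[:3,:3].T@T[:3,3])
s=sense();print(s)
for n,z in [("tongs",44),("tongs_left",44),("tong_rest",4),("cooling_rack",35),("eclair_chocolate",65),("eclair_vanilla",65),("eclair_pink",65),("cake_box",60)]:
    for r in search_frame(n,"top")[:2]:
        b=r["rect"];print(n,round(r["p"],2),np.round(b),ray("top",[(b[0]+b[2])/2,(b[1]+b[3])/2],z).round())
E
```

```text
scene [1271.65118832 -534.88436791  735.3575665 ]
top [ 287.98036913    9.3998656  1321.07245805]
{'t': 0.1, 'joints': array([ 1.28700852e+00,  4.23776263e-01,  1.63062257e+00, -1.49635626e-05,
        1.08860139e+00, -1.89936529e-02]), 'joint_vel': array([-4.27546939e-04,  1.39523251e-03, -2.57339863e-03, -2.29315567e-04,
       -6.65543374e-04,  6.09478924e-06]), 'joint_torque': array([-1.02210292e-03, -5.58421576e+01, -2.82442725e+01, -1.35309879e-04,
        3.04619905e-03,  2.40147631e-05]), 'tool_pos': array([163.40810736, 602.75669594, 241.61248778]), 'tool_rot': array([ 1.32007141e-01,  9.91248515e-01, -6.96730137e-04, -9.95888405e-05]), 'ft_force': array([-0.40113806, -0.00462377,  0.17174753]), 'ft_torque': array([ 0.04292201, -0.02276371,  0.07097124]), 'finger_force': 0.0, 'gripper_width': 85.44628139379512}
tongs 0.69 [171. 200. 215. 298.] [506. 327.  44.]
tongs_left 0.71 [176. 210. 203. 287.] [507. 336.  44.]
tong_rest 0.93 [172. 220. 233. 292.] [495. 312.   4.]
cooling_rack 0.84 [266. 188. 387. 249.] [596.  -5.  35.]
eclair_chocolate 0.77 [280. 202. 297. 233.] [589.  90.  65.]
eclair_vanilla 0.91 [357. 202. 378. 233.] [ 594. -106.   65.]
eclair_vanilla 0.59 [175. 212. 204. 286.] [502. 330.  65.]
eclair_pink 0.75 [320. 205. 338. 233.] [586. -10.  65.]
cake_box 0.84 [436. 226. 506. 308.] [ 477. -363.   60.]
cake_box 0.77 [321. 280. 400. 369.] [329. -92.  60.]
```

View pics/top0.png

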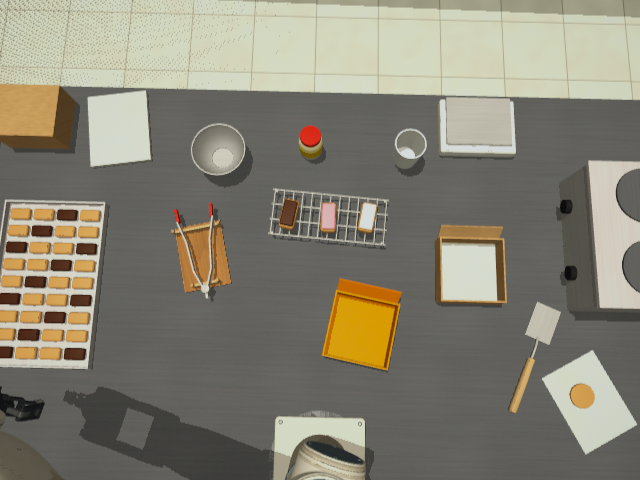

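View pics/scene0.png

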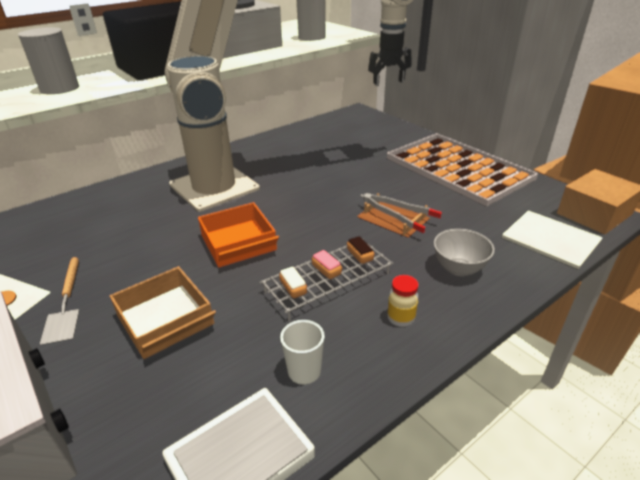

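The top view shows the tongs with the hub at about (206,291) and red tips at (178,215) and (211,210). The chocolate eclair is at (289,214), the real box at (472,270) and the orange look-alike at (362,327). Next I'll measure these finely.

Run:
```python
from h import *
im=read_camera("top").astype(int)
hsv=cv2.cvtColor(im.astype(np.uint8),cv2.COLOR_RGB2HSV)
red=((hsv[...,0]<6)|(hsv[...,0]>174))&(hsv[...,1]>170)&(hsv[...,2]>90)
m=np.zeros_like(red);m[195:235,165:225]=red[195:235,165:225]
n,l,st,ce=cv2.connectedComponentsWithStats(m.astype(np.uint8))
for i in range(1,n):
    if st[i,4]>5: print("pad",st[i],ce[i].round(1),ray("top",ce[i],42)[:2].round(1))
def pca(mask,z,name):
    v,u=np.nonzero(mask)
    P=np.array([ray("top",(a,b),z)[:2] for a,b in zip(u,v)])
    r=cv2.minAreaRect(np.float32(P));w,V=np.linalg.eigh(np.cov((P-P.mean(0)).T))
    print(name,len(P),P.mean(0).round(1),"rect",np.round(r[0],1),np.round(r[1],1),round(r[2],1),"dir",np.degrees(np.arctan2(V[1,1],V[0,1])).round(1))
for n,z in [("eclair_chocolate",65),("eclair_pink",65),("eclair_vanilla",65),("tong_rest",4),("cooling_rack",35),("tongs",40),("cake_box",60),("mixing_bowl",70),("sprinkle_jar",100)]:
    for r in cut_out(n,"top")[:1+(n=="cake_box")]: pca(r["region"],z,n+" %.2f"%r["p"])
sub=np.zeros((480,640),bool);sub[195:240,275:302]=(hsv[195:240,275:302,2]<110)&(hsv[195:240,275:302,1]>120)
pca(sub,67,"choc top")
b=np.zeros((480,640),bool);b[235:310,430:512]=(hsv[235:310,430:512,2]>190)&(hsv[235:310,430:512,1]<50)
pca(b,2,"box floor")
for y0,y1,x0,x1,nm in [(195,305,160,240,"a"),(180,255,260,395,"b")]:
    c=im[y0:y1,x0:x1].astype(np.uint8);k=5 if nm=="a" else 5
    c=cv2.resize(c,None,fx=k,fy=k,interpolation=cv2.INTER_CUBIC);cv2.imwrite(f"pics/c{nm}.png",c[...,::-1])
```

```text
pad [209 203   3  14  35] [210.1 208.5] [612. 292.]
pad [174 209   6  14  36] [176.4 215.6] [591.1 376. ]
eclair_chocolate 0.89 425 [596.   90.9] rect [596.2  90.8] [37.7 74.9] 78.6 dir 170.0
eclair_vanilla 0.94 420 [ 594.  -104.4] rect [ 594.1 -103.9] [37.6 75.5] 78.1 dir 168.9
tong_rest 0.92 2875 [496.4 311.5] rect [496.5 314.3] [171.3 127.9] 14.3 dir -168.4
cooling_rack 0.65 396 [596.7 -15. ] rect [598.6  -8.4] [296.1 122.5] 85.6 dir 84.1
tongs 0.89 438 [486.  304.7] rect [502.4 318.6] [227.4  93.3] 9.2 dir -165.0Traceback (most recent call last):
  File "<stdin>", line 15, in <module>
  File "<stdin>", line 11, in pca
  File "h.py", line 4, in ray
    m=camera_model(cam);K=np.array(m["intrinsics"]);T=np.array(m["world_to_cam"])
ValueError: time passes only in moves, steps and waits
```

```bash
cat > h.py <<'E'
import numpy as np, cv2, os, pickle
from station import *
if not os.path.exists("cam.pkl"): pickle.dump({c:camera_model(c) for c in("scene","top")},open("cam.pkl","wb"))
M=pickle.load(open("cam.pkl","rb"))
def KT(cam): return np.array(M[cam]["intrinsics"]),np.array(M[cam]["world_to_cam"])
def ray(cam,uv,z):
    K,T=KT(cam);R=T[:3,:3];c=-R.T@T[:3,3]
    d=R.T@np.linalg.inv(K)@np.array([uv[0],uv[1],1.])
    return c+d*(z-c[2])/d[2]
def proj(cam,p):
    K,T=KT(cam);q=K@(T[:3,:3]@np.array(p,float)+T[:3,3]);return q[:2]/q[2]
def rgb(cam,n):
    im=read_camera(cam);cv2.imwrite(f"pics/{n}.png",cv2.cvtColor(im,cv2.COLOR_RGB2BGR));return im
def pca(mask,z,name,cam="top"):
    v,u=np.nonzero(mask)
    P=np.array([ray(cam,(a,b),z)[:2] for a,b in zip(u,v)])
    r=cv2.minAreaRect(np.float32(P));w,V=np.linalg.eigh(np.cov((P-P.mean(0)).T))
    print(name,len(P),P.mean(0).round(1),"rect",np.round(r[0],1),np.round(r[1],1),round(r[2],1),"dir",np.degrees(np.arctan2(V[1,1],V[0,1])).round(1))
E
python3 - <<'E'
from h import *
im=cv2.imread("pics/top0.png")[...,::-1].copy()
hsv=cv2.cvtColor(im,cv2.COLOR_RGB2HSV)
sub=np.zeros((480,640),bool);sub[195:240,275:302]=(hsv[195:240,275:302,2]<110)&(hsv[195:240,275:302,1]>120)
pca(sub,67,"choc top")
b=np.zeros((480,640),bool);b[235:310,430:512]=(hsv[235:310,430:512,2]>190)&(hsv[235:310,430:512,1]<50)
pca(b,2,"box floor")
# hub fit & tong overlay
for y0,y1,x0,x1,nm in [(195,305,160,240,"a"),(180,255,260,395,"b")]:
    c=im[y0:y1,x0:x1];c=cv2.resize(c,None,fx=5,fy=5,interpolation=cv2.INTER_CUBIC);cv2.imwrite(f"pics/c{nm}.png",c[...,::-1])
E
```

```text
choc top 350 [599.8  90.8] rect [597.2  90.7] [39.9 76.4] 79.0 dir 170.2
box floor 2937 [ 470.8 -373.4] rect [ 472.2 -373.5] [137.6 142.9] 89.9 dir -172.4
```

View pics/ca.png

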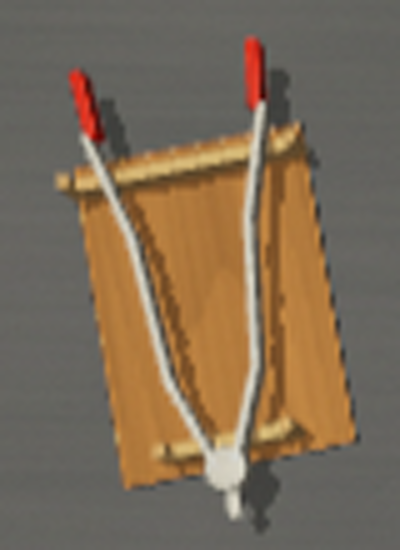

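View pics/cb.png

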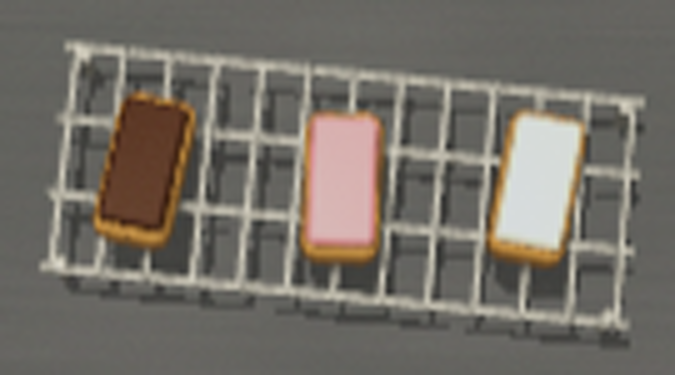

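Run:
```python
from h import *
for z in (44,): hub=ray("top",(205,288.4),z)[:2]
tip=(ray("top",(210.1,208.5),43)+ray("top",(176.4,215.6),43))[:2]/2
d=tip-hub;print(hub,tip,np.linalg.norm(d),np.degrees(np.arctan2(d[1],d[0])))
im=cv2.imread("pics/scene0.png")[...,::-1].copy()
hsv=cv2.cvtColor(im,cv2.COLOR_RGB2HSV)
red=((hsv[...,0]<5)|(hsv[...,0]>174))&(hsv[...,1]>170)&(hsv[...,2]>90)
m=np.zeros_like(red);m[190:240,390:450]=red[190:240,390:450]
n,l,st,ce=cv2.connectedComponentsWithStats(m.astype(np.uint8))
for i in range(1,n):
    if st[i,4]>8: print("scene pad",st[i],ce[i],ray("scene",ce[i],38)[:2])
# scene crosscheck of eclair & tongs
for nm,p in [("choc",(597,91,67)),("hub",(*hub,44)),("box",(472,-373,60)),("tip",(*tip,38))]: print(nm,proj("scene",p).round(1),proj("top",p).round(1))
for n in ("eclair_chocolate","cake_box"):
    for r in search_frame(n,"scene")[:2]: print(n,r)
r=[x for x in cut_out("tong_rest","top")][0]; pca(r["region"],4,"rest")
for r in cut_out("cake_box","top")[:2]: pca(r["region"],60,"box")
```

```text
[408.29906258 290.86628154] [601.35698148 333.81408096] 197.77733319495127 12.54182772104442
scene pad [429 209  12   8  60] [434.45 212.75] [594.0129571 373.9420273]
scene pad [414 222  11  10  63] [418.63492063 226.71428571] [613.38019803 289.40801717]
choc [358.6 243.1] [288.3 213.9]
hub [366.6 194.5] [205.  288.4]
box [156.4 300.4] [475.2 268.7]
tip [426.6 218.9] [193.7 212.5]
eclair_chocolate {'rect': [347.4, 237.5, 376.5, 266.6], 'p': 0.98}
eclair_chocolate {'rect': [112.8, 265.3, 212.5, 359.9], 'p': 0.53}
cake_box {'rect': [196.5, 203.1, 276.6, 269.9], 'p': 0.84}
cake_box {'rect': [110.6, 267.2, 215.3, 361.0], 'p': 0.57}
rest 2875 [496.4 311.5] rect [496.5 314.3] [171.3 127.9] 14.3 dir -168.4
box 5425 [ 480.5 -359.9] rect [ 483.3 -359.2] [174.6 198.8] 89.9 dir 175.6
box 5326 [330.4 -95.6] rect [332.6 -95.8] [162.7 190.7] 78.8 dir 168.9
```

>>> servo_tool --offset '[[0,0,0],[0,0,0],[0,0,0],[0,0,0],[0,0,0],[-17.4,-23.8,0],[-17.4,-23.8,0],[-17.4,-23.8,0],[-17.4,-23.8,0],[-17.4,-23.8,0],[-17.4,-23.8,0],[-17.4,-23.8,0],[-17.4,-23.8,0],[-17.4,-23.8,0],[-17.4,-23.8,0],[-17.4,-23.8,0],[-17.4,-23.8,0],[-17.4,-23.8,0],[-17.4,-23.8,0],[-17.4,-23.8,0]]' --rot '[[0,0,-0.096],[0,0,-0.096],[0,0,-0.096],[0,0,-0.096],[0,0,-0.096],[0,0,0],[0,0,0],[0,0,0],[0,0,0],[0,0,0],[0,0,0],[0,0,0],[0,0,0],[0,0,0],[0,0,0],[0,0,0],[0,0,0],[0,0,0],[0,0,0],[0,0,0]]' --jaw '[1,1,1,1,1,1,1,1,1,1,1,1,1,1,1,1,1,1,1,1]'

```text
t: 2.77
tool_pos: [495.8, 309.1, 242.5]
tool_rot: [-0.107, 0.994, 0.0, 0.0]
ft_force: [-0.4, 0.2, 0.1]
gripper_width: 85.5
finger_force: 0.0
```

>>> servo_tool --offset '[[0,0,30],[0,0,30],[0,0,30],[0,0,30],[0,0,10],[0,0,0],[0,0,0],[0,0,0]]' --rot '[[0,0,0],[0,0,0],[0,0,0],[0,0,0],[0,0,0],[0,0,0],[0,0,0],[0,0,0]]' --jaw '[1,1,1,1,1,1,1,1]'

```text
t: 3.43
tool_pos: [495.8, 310.9, 114.0]
tool_rot: [-0.107, 0.994, 0.001, 0.001]
ft_force: [-0.2, 0.7, 0.4]
gripper_width: 85.2
finger_force: 0.0
```

```bash
cat >> h.py <<'E'
from scipy.spatial.transform import Rotation as Ro
def goal(p,yaw):
    "tool-frame shift to world TCP p (after turning), and turn about tool z so that tool y lies at yaw+90 deg"
    s=sense();R=Ro.from_quat(s["tool_rot"]).as_matrix();y=np.degrees(np.arctan2(R[1,1],R[0,1]))
    w=(yaw+90-y+180)%360-180;a=np.radians(yaw)
    d=np.array(p)-s["tool_pos"];X=np.array([-np.cos(a),-np.sin(a),0]);Y=np.array([-np.sin(a),np.cos(a),0])
    print("t",round(s["t"],2),"tcp",s["tool_pos"].round(1),"tool z",R[:,2].round(4),"x",R[:,0].round(3),"y deg",y.round(2),"w",round(s["gripper_width"],1),"F",round(s["finger_force"],1),"ft",s["ft_force"].round(1),"j",s["joints"].round(2))
    print("rotz",round(-np.radians(w),4),"offset",(d@X).round(1),(d@Y).round(1),(-d[2]).round(1))
E
python3 - <<'E'
from h import *
goal((495,309.5,27),12.3); rgb("scene","s1")
im=cv2.imread("pics/s1.png")[130:280,330:530];cv2.imwrite("pics/s1c.png",cv2.resize(im,None,fx=4,fy=4,interpolation=cv2.INTER_CUBIC))
E
```

```text
t 3.43 tcp [495.8 310.9 114. ] tool z [ 0.0023  0.0014 -1.    ] x [-0.977 -0.214 -0.003] y deg 102.34 w 85.2 F 0.0 ft [-0.2  0.7  0.4] j [ 0.54  0.54  1.8   0.    0.8  -1.25]
rotz 0.0007 offset 1.1 -1.2 87.0
```

View pics/s1c.png

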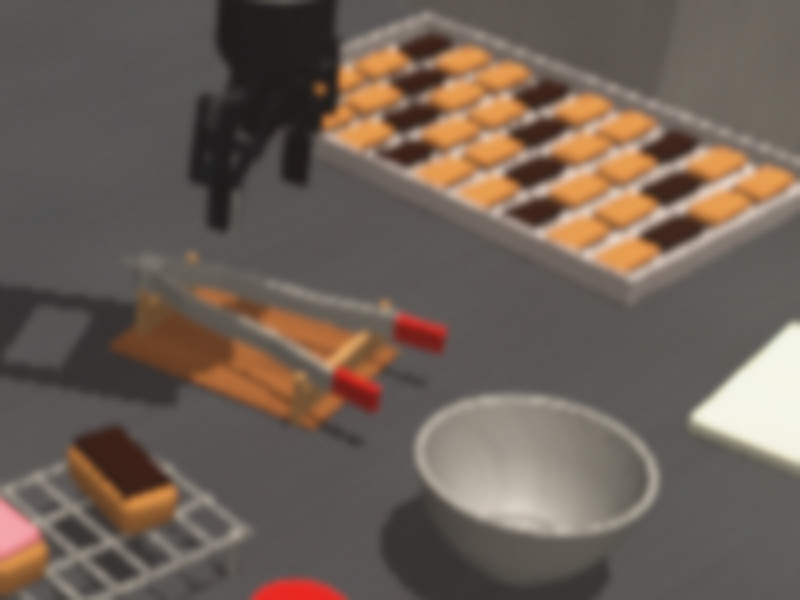

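The picture shows the open gripper straight above the tongs' grip region, with its fingers to either side of the arms. The tongs lie level on the rest.

>>> servo_tool --offset '[[1,-1,25],[0,0,25],[0,0,20],[0,0,10],[0,0,5],[0,0,0],[0,0,0],[0,0,0]]' --rot '[[0,0,0],[0,0,0],[0,0,0],[0,0,0],[0,0,0],[0,0,0],[0,0,0],[0,0,0]]' --jaw '[1,1,1,1,1,1,1,1]' --force 20

```text
t: 4.15
tool_pos: [494.9, 309.6, 28.7]
tool_rot: [-0.107, 0.994, 0.0, 0.001]
ft_force: [0.1, -0.1, 0.8]
gripper_width: 85.0
finger_force: 0.0
```

>>> servo_tool --offset '[[0,0,0],[0,0,0],[0,0,0],[0,0,0],[0,0,0],[0,0,0],[0,0,0],[0,0,0],[0,0,0]]' --rot '[[0,0,0],[0,0,0],[0,0,0],[0,0,0],[0,0,0],[0,0,0],[0,0,0],[0,0,0],[0,0,0]]' --jaw '[0.8,0.7,0.65,0.6,0.57,0.56,0.56,0.56,0.56]'

```text
t: 4.9
tool_pos: [494.9, 309.6, 28.6]
tool_rot: [-0.107, 0.994, 0.0, 0.001]
ft_force: [-1.1, 0.6, 8.5]
gripper_width: 48.1
finger_force: 5.7
```

Run:
```python
from h import *
goal((495,309.5,27),12.3)
```

```text
t 4.9 tcp [494.9 309.6  28.6] tool z [ 0.0021  0.0012 -1.    ] x [-0.977 -0.214 -0.002] y deg 102.33 w 48.1 F 5.7 ft [-1.1  0.6  8.5] j [ 0.54  0.68  1.82 -0.    0.65 -1.25]
rotz 0.0006 offset -0.1 -0.1 1.6
```

>>> servo_tool --offset '[[0,0,-3],[0,0,-5],[0,0,-8],[0,0,-12],[0,0,-15],[0,0,-15],[0,0,-15],[0,0,-15],[0,0,-12],[0,0,0],[0,0,0]]' --rot '[[0,0,0],[0,0,0],[0,0,0],[0,0,0],[0,0,0],[0,0,0],[0,0,0],[0,0,0],[0,0,0],[0,0,0],[0,0,0]]' --jaw '[0.56,0.56,0.56,0.56,0.56,0.56,0.56,0.56,0.56,0.56,0.56]'

```text
t: 5.82
tool_pos: [494.4, 309.2, 128.3]
tool_rot: [-0.107, 0.994, 0.0, 0.001]
ft_force: [0.5, 0.1, -0.7]
gripper_width: 47.9
finger_force: 3.3
```

```bash
cat >> h.py <<'E'
def pads(cam,z,box):
    im=read_camera(cam);h=cv2.cvtColor(im,cv2.COLOR_RGB2HSV)
    red=((h[...,0]<6)|(h[...,0]>174))&(h[...,1]>170)&(h[...,2]>90)
    m=np.zeros_like(red);a,b,c,d=box;m[b:d,a:c]=red[b:d,a:c]
    n,l,st,ce=cv2.connectedComponentsWithStats(m.astype(np.uint8))
    for i in range(1,n):
        if st[i,4]>8: print(cam,"pad",st[i],ce[i].round(1),ray(cam,ce[i],z)[:2].round(1))
    return im
E
python3 - <<'E'
from h import *
goal((495,309.5,128.6),12.3)
pads("top",143,(140,170,235,260))
im=pads("scene",138,(330,130,520,230))
cv2.imwrite("pics/s2c.png",cv2.resize(im[100:250,310:510,::-1],None,fx=4,fy=4,interpolation=cv2.INTER_CUBIC))
E
```

```text
t 5.82 tcp [494.4 309.2 128.3] tool z [ 1.6e-03  9.0e-04 -1.0e+00] x [-0.977 -0.214 -0.002] y deg 102.33 w 47.9 F 3.3 ft [ 0.5  0.1 -0.7] j [ 0.54  0.51  1.8  -0.    0.83 -1.25]
rotz 0.0006 offset -0.7 0.2 -0.3
top pad [196 192   5  15  41] [197.9 198.6] [609.5 299.8]
scene pad [432 179  12   8  68] [437.2 182.6] [598.1 361.2]
scene pad [419 189  12   9  71] [424.4 193. ] [613.1 295.5]
```

View pics/s2c.png

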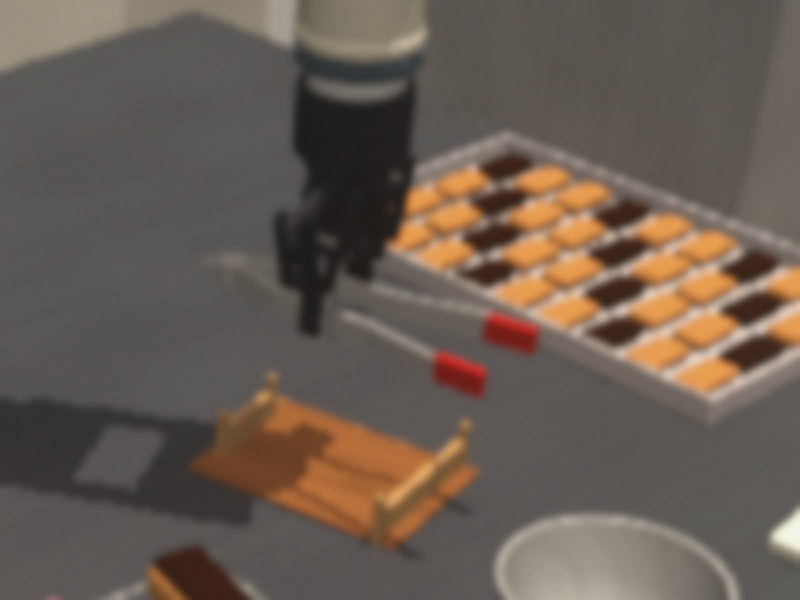

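The tongs are held level with the tips about 60 mm apart. Now I'll swing over to the eclair.

>>> servo_tool --offset '[[0,0,0],[0,0,0],[0,0,0],[0,0,0],[0,0,0],[0,0,0],[-1,-7,0],[-2,-12,0],[-3,-16,0],[-3,-18,0],[-3,-20,0],[-3,-20,0],[-3,-20,0],[-3,-20,0],[-3,-20,0],[-3,-18,0],[-2,-14,0],[-1,-8,0],[0,-3,0],[0,0,0]]' --rot '[[0,0,0.03],[0,0,0.07],[0,0,0.09],[0,0,0.09],[0,0,0.07],[0,0,0.044],[0,0,0],[0,0,0],[0,0,0],[0,0,0],[0,0,0],[0,0,0],[0,0,0],[0,0,0],[0,0,0],[0,0,0],[0,0,0],[0,0,0],[0,0,0],[0,0,0]]' --jaw '[0.56,0.56,0.56,0.56,0.56,0.56,0.56,0.56,0.56,0.56,0.56,0.56,0.56,0.56,0.56,0.56,0.56,0.56,0.56,0.56]'

```text
t: 7.58
tool_pos: [488.3, 110.0, 127.2]
tool_rot: [0.09, 0.996, -0.0, -0.0]
ft_force: [-0.1, 0.8, -0.2]
gripper_width: 48.2
finger_force: 3.3
```

>>> servo_tool --offset '[[0,0,5],[0,0,10],[0,0,10],[0,0,5],[0,0,0],[0,0,0]]' --rot '[[0,0,0],[0,0,0],[0,0,0],[0,0,0],[0,0,0],[0,0,0]]' --jaw '[0.56,0.56,0.56,0.56,0.56,0.56]'

```text
t: 8.08
tool_pos: [488.2, 111.0, 96.5]
tool_rot: [0.089, 0.996, -0.0, -0.001]
ft_force: [-0.0, 0.9, -0.6]
gripper_width: 48.2
finger_force: 3.3
```

Run:
```python
from h import *
print(ray("top",(289.4,212.4),69))
goal((488.8,110.7,43),-10.3)
a=pads("top",112,(240,150,345,260))
im=pads("scene",107,(310,180,440,300))
A=cv2.resize(a[165:265,240:340,::-1],None,fx=4,fy=4,interpolation=cv2.INTER_CUBIC)
B=cv2.resize(im[180:280,300:400,::-1],None,fx=4,fy=4,interpolation=cv2.INTER_CUBIC)
cv2.imwrite("pics/s3.png",np.hstack([A,B]))
```

```text
[600.31718201  88.2820906   69.        ]
t 8.08 tcp [488.2 111.   96.5] tool z [-1.7e-03 -3.0e-04 -1.0e+00] x [-0.984  0.177  0.002] y deg 79.79 w 48.2 F 3.3 ft [-0.   0.9 -0.6] j [ 0.2   0.48  1.99  0.    0.68 -1.19]
rotz 0.0015 offset -0.7 -0.2 53.5
top pad [273 200   3   5  13] [274. 202.] [614.4 123.6]
top pad [298 206   6  14  43] [300.7 212.7] [589.6  58.4]
scene pad [367 221  10  12  68] [371.7 226.4] [606.3 123. ]
scene pad [344 229   9  13  63] [347.6 235.1] [597.3  54.7]
scene pad [392 275  26  21 429] [404.6 285. ] [804.6  29.2]
```

View pics/s3.png

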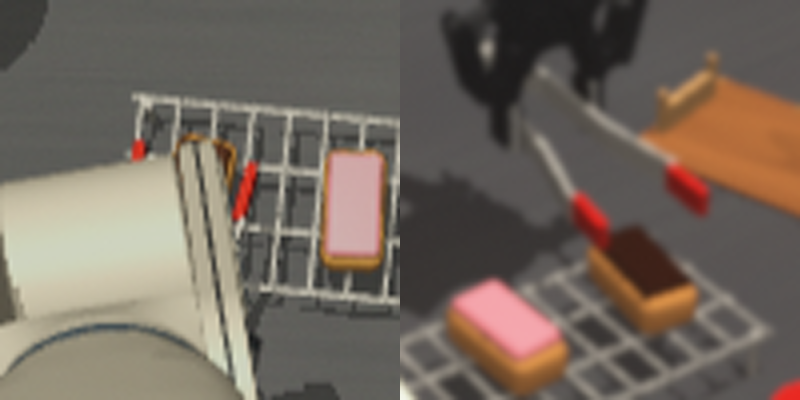

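Run:
```python
from h import *
print(ray("scene",(360.5,246),69))
im=cv2.imread("pics/top0.png");sc=cv2.imread("pics/scene0.png")
for cam,I,(a,b,c,d) in (("top",im,(275,195,302,240)),("scene",sc,(340,225,385,275))):
    h=cv2.cvtColor(I,cv2.COLOR_BGR2HSV)
    f=I[b:d,a:c].astype(float)
    br=(f[...,2]<120)&(f[...,2]-f[...,0]>25)
    m=np.zeros((480,640),bool);m[b:d,a:c]=br
    n,l,st,ce=cv2.connectedComponentsWithStats(m.astype(np.uint8));k=1+st[1:,4].argmax()
    pca(l==k,69,"brown "+cam,cam)
    tan=(f[...,2]>=100)&(f[...,2]-f[...,0]>50); m[b:d,a:c]=br|tan; pca(m,52,"all",cam)
    if cam=="top":
        v,u=np.nonzero(m);print(u.min(),u.max(),v.min(),v.max())
```

```text
[610.77562323  84.60640065  69.        ]
brown top 341 [600.7  91.2] rect [602.2  92. ] [36.  66.6] 79.8 dir 169.8
all 489 [600.8  91.5] rect [601.6  91.3] [41.6 80.5] 78.6 dir 169.8
278 299 198 229
brown scene 317 [615.6  76.1] rect [621.4  73.8] [52.9 97.7] 78.7 dir 150.9
all 534 [605.1  89. ] rect [597.7  96.5] [ 79.  224.2] 34.9 dir 125.7
```

>>> servo_tool --offset '[[-2,0,3],[-2,0,8],[0,0,10],[0,0,10],[0,0,10],[0,0,7],[0,0,4],[0,0,0],[0,0,0],[0,0,0]]' --rot '[[0,0,0],[0,0,0],[0,0,0],[0,0,0],[0,0,0],[0,0,0],[0,0,0],[0,0,0],[0,0,0],[0,0,0]]' --jaw '[0.56,0.56,0.56,0.56,0.56,0.56,0.56,0.56,0.56,0.56]'

```text
t: 9.02
tool_pos: [492.8, 110.1, 45.5]
tool_rot: [0.089, 0.996, 0.0, 0.0]
ft_force: [0.1, -0.6, -1.4]
gripper_width: 48.1
finger_force: 3.3
```

Run:
```python
from h import *
goal((492.3,110.2,44.5),-10.3)
im=pads("scene",52,(310,200,400,300))
a=read_camera("top")
A=cv2.resize(a[165:265,240:340,::-1],None,fx=4,fy=4,interpolation=cv2.INTER_CUBIC)
B=cv2.resize(im[190:290,300:400,::-1],None,fx=4,fy=4,interpolation=cv2.INTER_CUBIC)
cv2.imwrite("pics/s4.png",np.hstack([A,B]))
```

```text
t 9.02 tcp [492.8 110.1  45.5] tool z [ 4.e-04  1.e-04 -1.e+00] x [-0.984  0.178 -0.   ] y deg 79.76 w 48.1 F 3.3 ft [ 0.1 -0.6 -1.4] j [ 0.2   0.58  1.99 -0.    0.57 -1.2 ]
rotz 0.001 offset 0.5 -0.0 1.0
scene pad [367 240  10  11  52] [371.7 244.4] [606.6 126. ]
scene pad [344 247   9  13  60] [348.  252.6] [594.8  59.3]
scene pad [392 276   8  19 112] [396.3 284.4] [750.9  65.8]
```

View pics/s4.png

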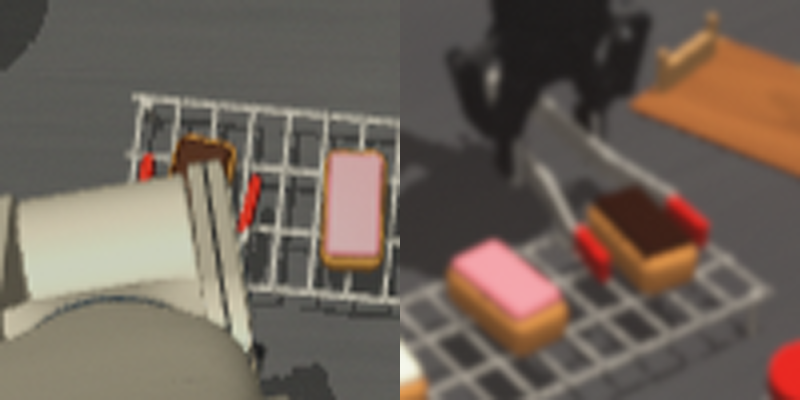

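The pads straddle the chocolate eclair with about equal gaps, and the other eclairs are clear. Squeezing.

>>> servo_tool --offset '[[0,0,0],[0,0,0],[0,0,0],[0,0,0],[0,0,0],[0,0,0],[0,0,0],[0,0,0],[0,0,0],[0,0,0]]' --rot '[[0,0,0],[0,0,0],[0,0,0],[0,0,0],[0,0,0],[0,0,0],[0,0,0],[0,0,0],[0,0,0],[0,0,0]]' --jaw '[0.54,0.52,0.5,0.48,0.46,0.44,0.42,0.4,0.38,0.36]' --force 40

```text
t: 9.95
tool_pos: [492.6, 110.1, 45.4]
tool_rot: [0.089, 0.996, 0.0, 0.0]
ft_force: [-0.1, 0.4, 0.3]
gripper_width: 37.3
finger_force: 41.3
```

>>> servo_tool --offset '[[0,0,0],[0,0,0],[0,0,0],[0,0,0]]' --rot '[[0,0,0],[0,0,0],[0,0,0],[0,0,0]]' --jaw '[0.3,0.2,0.2,0.2]'

```text
t: 10.28
tool_pos: [492.6, 110.1, 45.3]
tool_rot: [0.089, 0.996, 0.0, 0.0]
ft_force: [-0.2, -0.5, 0.8]
gripper_width: 37.0
finger_force: 41.3
```

Holding at 37 mm (38 expected). Lifting slowly.

>>> servo_tool --offset '[[0,0,-2],[0,0,-3],[0,0,-5],[0,0,-8],[0,0,-12],[0,0,-16],[0,0,-18],[0,0,-18],[0,0,-18],[0,0,-16],[0,0,-10],[0,0,-4],[0,0,0],[0,0,0]]' --rot '[[0,0,0],[0,0,0],[0,0,0],[0,0,0],[0,0,0],[0,0,0],[0,0,0],[0,0,0],[0,0,0],[0,0,0],[0,0,0],[0,0,0],[0,0,0],[0,0,0]]' --jaw '[0.2,0.2,0.2,0.2,0.2,0.2,0.2,0.2,0.2,0.2,0.2,0.2,0.2,0.2]'

```text
t: 11.45
tool_pos: [492.2, 110.0, 175.0]
tool_rot: [0.089, 0.996, -0.0, -0.0]
ft_force: [-0.2, 0.3, -1.3]
gripper_width: 37.1
finger_force: 41.1
```

Run:
```python
from h import *
goal((0,0,0),-10.3)
im=rgb("scene","s5f")
cv2.imwrite("pics/s5.png",cv2.resize(im[120:270,260:460,::-1],None,fx=4,fy=4,interpolation=cv2.INTER_CUBIC))
```

```text
t 11.45 tcp [492.2 110.  175. ] tool z [-5.e-04 -1.e-04 -1.e+00] x [-0.984  0.178  0.   ] y deg 79.75 w 37.1 F 41.1 ft [-0.2  0.3 -1.3] j [ 0.2   0.34  1.94 -0.    0.85 -1.2 ]
rotz 0.0009 offset 464.6 -196.2 175.0
```

View pics/s5.png

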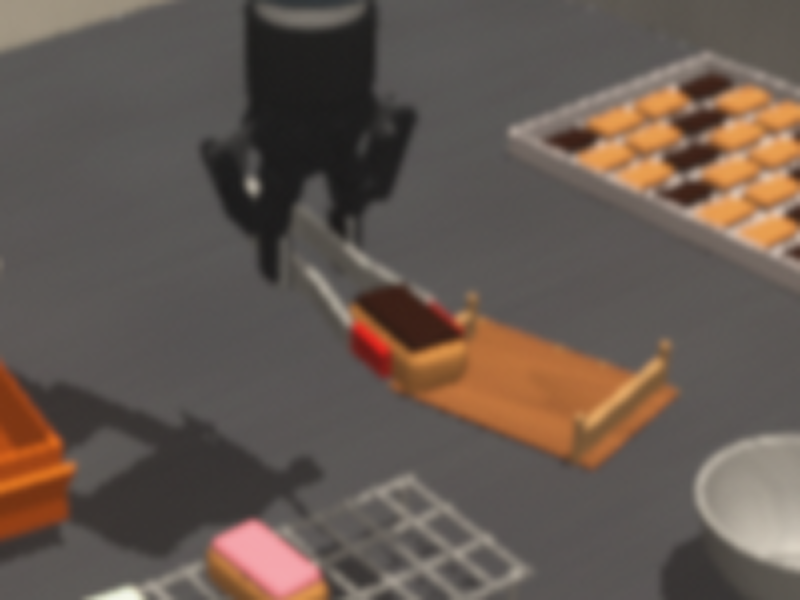

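The eclair is lifted level between the red pads, its centre about 10 mm ahead of them. The pink one stays on the rack. Moving to the box.

>>> servo_tool --offset '[[0,0,0],[0,0,0],[0,0,0],[0,0,0],[0,0,0],[0,0,0],[0,0,0],[0,0,0],[0,0,0],[0,0,0],[0,0,0],[0,0,0]]' --rot '[[0,0,0.015],[0,0,0.03],[0,0,0.045],[0,0,0.06],[0,0,0.06],[0,0,0.06],[0,0,0.06],[0,0,0.06],[0,0,0.045],[0,0,0.03],[0,0,0.018],[0,0,0]]' --jaw '[0.2,0.2,0.2,0.2,0.2,0.2,0.2,0.2,0.2,0.2,0.2,0.2]'

```text
t: 12.5
tool_pos: [492.2, 110.0, 174.6]
tool_rot: [0.325, 0.946, -0.0, -0.001]
ft_force: [-0.6, 0.3, -1.6]
gripper_width: 37.2
finger_force: 41.1
```

>>> servo_tool --offset '[[-2.6,-6.7,0],[-5.2,-13.4,0],[-7,-18,0],[-8.7,-22.4,0],[-8.7,-22.4,0],[-8.7,-22.4,0],[-8.7,-22.4,0],[-8.7,-22.4,0],[-8.7,-22.4,0],[-8.7,-22.4,0],[-8.7,-22.4,0],[-8.7,-22.4,0],[-8.7,-22.4,0],[-8.7,-22.4,0],[-8.7,-22.4,0],[-8.7,-22.4,0],[-8.7,-22.4,0],[-7,-18,0],[-5.2,-13.4,0],[-2.6,-6.7,0]]' --rot '[[0,0,0],[0,0,0],[0,0,0],[0,0,0],[0,0,0],[0,0,0],[0,0,0],[0,0,0],[0,0,0],[0,0,0],[0,0,0],[0,0,0],[0,0,0],[0,0,0],[0,0,0],[0,0,0],[0,0,0],[0,0,0],[0,0,0],[0,0,0]]' --jaw '[0.2,0.2,0.2,0.2,0.2,0.2,0.2,0.2,0.2,0.2,0.2,0.2,0.2,0.2,0.2,0.2,0.2,0.2,0.2,0.2]'

```text
t: 14.17
tool_pos: [371.6, -292.2, 175.3]
tool_rot: [0.325, 0.946, -0.0, 0.0]
ft_force: [-0.1, 0.7, -1.0]
gripper_width: 37.0
finger_force: 41.1
```

>>> servo_tool --offset '[[0,0,0],[0,0,0],[0,0,0],[0,0,0],[0,0,0],[0,0,0]]' --rot '[[0,0,0],[0,0,0],[0,0,0],[0,0,0],[0,0,0],[0,0,0]]' --jaw '[0.2,0.2,0.2,0.2,0.2,0.2]'

```text
t: 14.67
tool_pos: [372.7, -289.9, 175.3]
tool_rot: [0.324, 0.946, 0.0, -0.0]
ft_force: [0.6, -0.6, -1.0]
gripper_width: 37.0
finger_force: 41.1
```

Run:
```python
from h import *
goal((371.4,-290,175),-38)
a=pads("top",181,(420,200,520,330));im=rgb("scene","s6f")
A=cv2.resize(a[210:320,410:520,::-1],(400,400),interpolation=cv2.INTER_CUBIC)
B=cv2.resize(im[200:370,80:250,::-1],(400,400),interpolation=cv2.INTER_CUBIC)
cv2.imwrite("pics/s6.png",np.hstack([A,B]))
print(ray("top",(471,272),60))
```

```text
t 14.67 tcp [ 372.7 -289.9  175.3] tool z [-1.e-04  1.e-04 -1.e+00] x [-0.79   0.614  0.   ] y deg 52.14 w 37.0 F 41.1 ft [ 0.6 -0.6 -1. ] j [-0.69  0.3   2.01  0.    0.83 -1.6 ]
rotz 0.0025 offset 1.0 -0.9 0.3
top pad [474 253   9   8  20] [478.1 256.2] [ 482.9 -343.6]
[ 463.6119843 -362.3552236   60.       ]
```

View pics/s6.png

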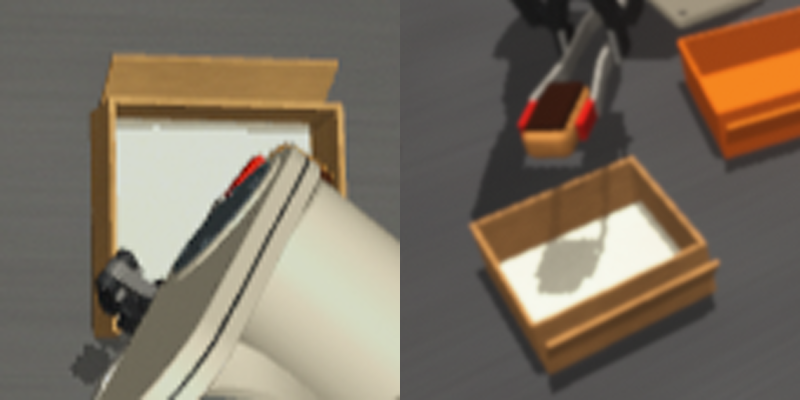

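The eclair is held level in the squeezed tongs over the middle of the white-floored box, about 100 mm above the rim. Handing in.

```bash
python3 -c "
from station import *
print(sign_off())"
```

```text
the job is handed in; nothing more can be done
None
```

I handed the job in with the chocolate eclair held level in the squeezed tongs, about 100 mm above the rim of the cake box and close to its middle; the hand-in gave back no verdict.

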